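# Refill the sugar canister through the jar funnel

## Task

Tip all five lumps of rock sugar out of the scoop through the funnel into the glass canister, then set the empty scoop back down flat on its base on the bare counter. After that, lift the funnel off and stand it upright on its spout on the bare counter, off the tray. The filled canister stays standing upright on the tray; leave the glasses, spoons and lid where they are.

Things in the scene. Friction and masses are not known exactly. Their poses are not given: they have to be found in the camera images.
- scoop: Aluminium scoop with five lumps of rock sugar in it, standing on the counter to the right of the tray. Trough 115 long, 73 wide, 46 high at the back, walls and floor 3 thick, flat base 40 wide, open at the front. Origin: middle of the underside, 60 behind the front lip. +x points out of the mouth, the handle points to -x, z up. About 200 g without lumps, free to move.
- scoop_handle (a point): Grip point on the scoop's straight level handle, a rounded bar 18 wide (scoop y), 14 high, from 56 to 174 behind the scoop's origin; the point is on the bar's centre line, 95 behind and 40 above the scoop's origin. Underside of the bar 33 above the counter. Its axes are the scoop's.
- scoop_lip (a point): Middle of the scoop's front lip, on the floor surface, 60 in front of and 3 above the scoop's origin; axes as the scoop's. The lumps are slippery (friction about 0.35): they slide out once the floor slopes down to the lip by some 25 degrees, surely by 40; what holds the handle must lean as far. Carried level and smoothly, they stay in.
- canister: Clear glass sugar canister without its lid, standing on the tray; outside diameter 66, inside 57, height 130, floor 6 thick, with a fine screw thread outside the rim. Origin: centre of the underside, z up. Which of the four places on the tray is the canister's changes. Mass about 380 g, free to slide and tip.
- canister_mouth (a point): Centre of the canister's rim, 130 above its underside.
- funnel: Stainless jar funnel, loose, already sitting on the canister's rim. Spout 49 outside and 44 inside diameter, 24 long; above it a stop ring 69 across that rests on the rim, then a cone that opens to 124 diameter. Height 74. Origin: centre of the spout's lower end, z up; seated it is 106 above the canister's underside. Its tab handle points to +x. About 140 g. It stands by itself on its spout.
- funnel_handle (a point): Grip point on the funnel's tab handle: a level bar 12 wide (funnel y), 10 high, from 62 to 114 out from the axis (its inner end joins the cone's rim); the point is 90 out from the axis and 68 above the funnel's origin. Its axes are the funnel's.
- funnel_mouth (a point): Centre of the funnel's upper rim (124 diameter), 74 above the funnel's origin.
- tray: Round silver-toned tray lying fixed on the counter, 349 over the rim, rim 17 high, floor 4 thick. Origin: centre of the underside. The counter is bare for 250 to the left (+y) of its rim and around the scoop.
- lump1: Lump 1 of the rock sugar: a brownish faceted lump about 20 across and 17 high, 10 g. Origin: middle of the facet it stands on at the start.
- lump2: Lump 2 of the rock sugar: a brownish faceted lump about 20 across and 17 high, 10 g. Origin: middle of the facet it stands on at the start.
- lump3: Lump 3 of the rock sugar: a brownish faceted lump about 20 across and 17 high, 10 g. Origin: middle of the facet it stands on at the start.
- lump4: Lump 4 of the rock sugar: a brownish faceted lump about 20 across and 17 high, 10 g. Origin: middle of the facet it stands on at the start.
- lump5: Lump 5 of the rock sugar: a brownish faceted lump about 20 across and 17 high, 10 g. Origin: middle of the facet it stands on at the start.
- glass1: Drinking glass on the tray, 68 across the top, 56 at the foot, 95 high. Origin: centre of the underside. To be left alone.
- glass2: Drinking glass on the tray, 68 across the top, 56 at the foot, 95 high. Origin: centre of the underside. To be left alone.
- glass3: Drinking glass on the tray, 68 across the top, 56 at the foot, 95 high. Origin: centre of the underside. To be left alone.
- spoon1: Stainless teaspoon lying on the middle of the tray, 140 long, 25 wide. Origin: underside, mid length; bowl towards its +x. To be left alone.
- spoon2: Stainless teaspoon lying on the middle of the tray, 140 long, 25 wide. Origin: underside, mid length; bowl towards its +x. To be left alone.
- lid: The canister's steel screw lid lying on the tray, 73 across, 18 high. Origin: centre of the underside. To be left alone.
There are look-alikes about, which are no part of the job. Leave any purple look-alike of the funnel alone.

How it is judged (in metres and radians):
On the way, in this order (a step that is already met when the one before it is completed fails the run):
1. all five lumps lie in the canister while the funnel sits on its rim (horizontal distance between each of lump1, lump2, lump3, lump4, lump5 and canister below 0.031 m and z of lump1 in the frame of canister between 0.004 and 0.095 m and z of lump2 in the frame of canister between 0.004 and 0.095 m and z of lump3 in the frame of canister between 0.004 and 0.095 m and z of lump4 in the frame of canister between 0.004 and 0.095 m and z of lump5 in the frame of canister between 0.004 and 0.095 m and horizontal distance between funnel and canister below 0.01 m and z of funnel in the frame of canister between 0.098 and 0.112 m), for 0.2 s.
2. the empty scoop stands flat on the bare counter, let go, with the funnel still on the canister (height (world z) of scoop below 0.003 m and angle between scoop's own z axis and vertical below 0.06 rad and horizontal distance between scoop and tray above 0.19 m and linear speed of scoop below 0.02 m/s and horizontal distance between funnel and canister below 0.01 m and z of funnel in the frame of canister between 0.098 and 0.112 m and contact force between the fingers and scoop below 0.1 N), for 0.2 s.
At the end, for the whole second after the job is handed in: Five lumps at rest in the canister, which stands upright on the tray; scoop flat on its base and funnel upright on its spout (each within 3 mm of the counter, about 4 degrees), both on the bare counter, origins over 190 mm from the tray's centre; glasses, spoons and lid within 20 mm of their start (horizontal distance between each of lump1, lump2, lump3, lump4, lump5 and canister below 0.031 m and z of lump1 in the frame of canister between 0.004 and 0.095 m and z of lump2 in the frame of canister between 0.004 and 0.095 m and z of lump3 in the frame of canister between 0.004 and 0.095 m and z of lump4 in the frame of canister between 0.004 and 0.095 m and z of lump5 in the frame of canister between 0.004 and 0.095 m and linear speed of each of lump1, lump2, lump3, lump4, lump5 below 0.03 m/s and height (world z) of each of scoop, funnel below 0.003 m and angle between each of scoop, canister's own z axis and vertical below 0.06 rad and horizontal distance between each of scoop, funnel and tray above 0.19 m and linear speed of each of scoop, funnel, canister below 0.02 m/s and angle between funnel's own z axis and vertical below 0.08 rad and horizontal distance between canister and tray below 0.135 m and height (world z) of canister between 0.001 and 0.01 m); the robot touches nothing.
It fails at once if a glass is shifted by more than 20 mm or tipped over (distance of any of glass1, glass2, glass3 from where it was at the start of the episode above 0.02 m or angle between any of glass1, glass2, glass3's own z axis and vertical above 0.5 rad).
It fails at once if a spoon is shifted by more than 20 mm (distance of any of spoon1, spoon2 from where it was at the start of the episode above 0.02 m).
It fails at once if the lid is shifted by more than 20 mm (distance of lid from where it was at the start of the episode above 0.02 m).
It also fails if it takes over 72 s, if anything falls off the work surface, if the arm or the gripper's body presses on something with over 40 N, if the wrist force passes 120 N, or if a joint passes its speed limit or range.

## Robot

A 6-joint arm with a two-finger parallel gripper is mounted at the origin on the work surface. World frame = base frame: x ahead of the robot, y to its left, z up, the work surface at z = 0. Lengths are in m, angles in degrees, forces in N, time in s.
With the tool pointing down it reaches from about 0.325 to 0.9 m from the base axis. Payload 6.1 kg.
Tool frame: the origin (TCP) lies between the finger pads; the fingertips stand 17 mm ahead of it and the grasp point (between the pads) lies 2 mm behind it (bot.tips_ahead is the distance from the TCP to the fingertips, in m); z points along the fingers, y is the line along which they close (so a half turn about z gives the same grasp; the last joint's range is limited). The gripper opens to 85 mm and grips with 20 to 120 N. Pads are 22 mm wide; open, the fingers measure 114 mm over their backs; the gripper's body (76 mm by 85 mm) begins 54 mm behind the grasp point. The pads swing forward as they close: fully open they stand 13 mm farther back than shut.
Start: joints at [59.066, 12.628, 87.462, -0, 79.91, -7.225], TCP at [0.251, 0.572, 0.248] pointing down, gripper open.
Joint ranges: [-170.65, 170.65], [-52.31, 119.04], [5.05, 147.46], [-71.25, 251.25], [11.57, 151.72], [-153.62, 153.62]. Speed limits (degrees/s): [147.25, 147.25, 172.46, 180, 180, 180].

## Interface

Orientations are given as [roll, pitch, yaw] about the fixed x, y, z axes, in that order (R = Rz(yaw) Ry(pitch) Rx(roll)).
In Python, from station import bot, camera, order gives the robot as it stands.
- The arm moves only by the tool arm_command, never from a script. Its argument "series" is a list of rows, each a list of 7 numbers: the finger opening in mm, from 0 to 85.4, then the shift along the tool's x, y, z in units of 30 mm (1.0 is 30 mm), then the turn, a rotation vector about the tool's x, y, z in units of 6 degrees (1.0 is 6 degrees). A call has 1 to 20 rows; each row is the pose to reach, as a shift and turn from the pose commanded when the call began, along the tool's axes at that moment; what a row does not reach only later rows make up. A row lasts 1/12 s, in which the tool goes at most 41.7 mm and 7.16 degrees, less where a joint would pass 70% of its speed; a pose out of reach is approached as far as the arm can. A call with a gripper value outside its range is refused whole. The fingers move at their own pace and stop on an object; the grip force is fixed at half the most. Time passes only in rows, so rows that repeat a pose let the fingers close. It gives the time, the measured TCP pose, the force, the opening and the grip force at its end, in the units of the state.
- bot.observe(): the state, without advancing time (a new reading comes with each control period).
- camera(name): name is "scene" or "top" or "wrist"; returns a dict with "image" (400x640x3 uint8, red, green, blue), "depth" (400x640 float32, m along the optical axis (not along the pixel's ray), 0 where there is no reading), "camera_matrix" (3x3 intrinsics, pixels), "R" (3x3) and "t" (3): a world point X has camera coordinates R X + t. Camera axes: x right, y down, z forward; pixel columns grow to the right and rows downward; lengths in m; the calibration is good to about 2 mm. A picture is of the moment at which its call begins.
- order.finish_job(): hands the job in; it is judged then, once.
The state is a dict: "t": time; "qpos": joint angles; "joint_vel": joint speeds; "joint_efforts": joint torques, N m; "tool_pos": TCP position; "eef_rot": TCP orientation; "ft_force": force on the tool from outside, world axes, zero at the start; "wrist_torque": the same for the moment, N m; "opening": finger opening in m; "finger_force": force on a finger pad.
Only numpy, scipy, OpenCV 4.12 (cv2) and the standard library are available. Lean on these libraries where they do the work, as an engineer would, in place of code of your own. Each camera call takes 0.05 s, during which the arm holds its last target. There are 200 camera calls.

## Working session

There is one attempt and no reset: what is moved stays moved. The work goes in short steps, Python scripts to look and compute and a tool call to move; the robot and the scene stay as the last step left them, time stands still between calls to the robot, and variables do not carry over. Pictures are saved under pics/ and viewed, at most 10 in all, crops included, and the job is handed in when it is done.

Besides the shell and the picture viewer there is one more tool, called after "Request:" as name(argument=value, ...), one argument or row to a line, values as JSON. arm_command: Moves the arm, as the interface text tells. Its arguments: {"type":"object","properties":{"series":{"type":"array"}},"required":["series"]}

```bash
mkdir -p pics && ls && cat > h.py <<'E'
import numpy as np, cv2
from station import bot, camera, order
from scipy.spatial.transform import Rotation as Ro
def cloud(c):
    d=c["depth"];K=c["camera_matrix"];v,u=np.mgrid[:d.shape[0],:d.shape[1]]
    P=np.stack([(u-K[0,2])*d/K[0,0],(v-K[1,2])*d/K[1,1],d],-1)
    W=(P-c["t"])@c["R"]; W[d==0]=np.nan
    return W
def save(c,n): cv2.imwrite(f"pics/{n}.png",c["image"][:,:,::-1])
def pose():
    s=bot.observe(); return np.array(s["tool_pos"]),Ro.from_euler("xyz",s["eef_rot"],degrees=True)
def rel(p,R):
    "target TCP pose -> shift(30mm units), turn (6deg units) in tool axes"
    p0,R0=pose(); d=R0.inv().apply(np.array(p)-p0)/0.03; r=(R0.inv()*R).as_rotvec(degrees=True)/6
    return np.round(d,3),np.round(r,3)
E
python3 - <<'E'
from h import *
for n in("top","scene"):
    c=camera(n);save(c,n+"0");np.savez(n+"0.npz",W=cloud(c),im=c["image"]);print(n,c["t"],c["R"].round(3).tolist())
s=bot.observe();print(s)
E
```

```text
pics
top [-0.0917689   0.47765784  1.30975875] [[-0.009, -1.0, 0.026], [-0.998, 0.007, -0.058], [0.057, -0.026, -0.998]]
scene [ 0.40485973 -0.09356797  1.75177699] [[-0.695, 0.718, -0.011], [0.498, 0.471, -0.728], [-0.518, -0.512, -0.685]]
{'t': 0.1, 'qpos': array([ 5.90664488e+01,  1.26718739e+01,  8.75204292e+01, -7.38834606e-04,
        7.99093261e+01, -7.22525870e+00]), 'joint_vel': array([ 0.03259409, -0.1351653 , -0.1146963 , -0.01018197,  0.02968929,
        0.0011089 ]), 'joint_efforts': array([ 1.22045323e-03, -4.98239958e+01, -3.90549088e+01, -7.92839774e-05,
        5.47642776e-03, -1.17380164e-04]), 'tool_pos': array([0.25104048, 0.57179869, 0.24728489]), 'eef_rot': array([-1.79899086e+02, -1.20605567e-02,  1.56291827e+02]), 'ft_force': array([-0.28207275,  0.04698555, -0.15493804]), 'wrist_torque': array([-0.02631307,  0.00855014,  0.01407702]), 'finger_force': 0.0, 'opening': 0.08533746612542867}
```

View pics/top0.png

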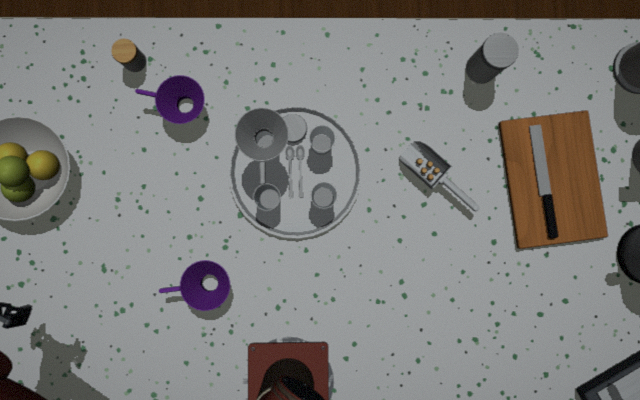

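View pics/scene0.png

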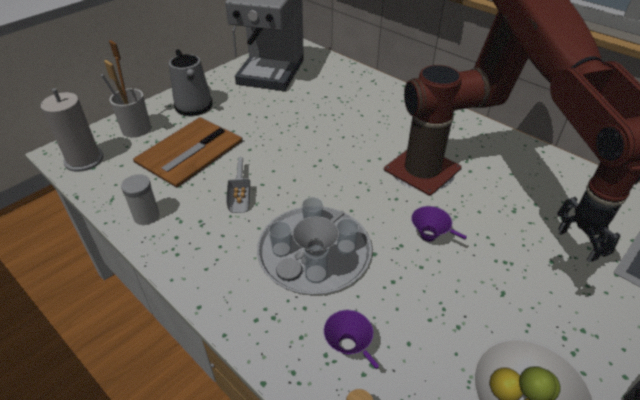

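Top view: funnel at (262,135) with its tab towards the robot (row 180), and the scoop at (425,165) with its handle going down-right to (476,210). The purple look-alikes are at (180,100) and (205,286).

```bash
python3 - <<'E'
from h import *
f=np.load("top0.npz");W=f["W"];im=f["im"]
# tray: points z 0.010-.022 in region
def reg(u0,u1,v0,v1,z0,z1):
    w=W[v0:v1,u0:u1].reshape(-1,3);return w[(w[:,2]>z0)&(w[:,2]<z1)]
def circ(p):
    A=np.c_[2*p[:,:2],np.ones(len(p))];s=np.linalg.lstsq(A,(p[:,:2]**2).sum(1),rcond=None)[0];return s[:2],np.sqrt(s[2]+s[:2]@s[:2])
r=reg(222,370,95,250,.011,.022); print("tray",circ(r),len(r))
r=reg(232,292,105,163,.178,.192); 
print("rim",len(r), [cv2.minEnclosingCircle(r[:,:2].astype(np.float32))], circ(r))
r=reg(252,274,160,186,.15,.2);print("tab",len(r),r.min(0),r.max(0),r.mean(0))
# scoop
h=reg(440,485,175,218,.03,.065);print("handle",len(h),np.median(h,0))
vx,vy,x0,y0=cv2.fitLine(h[:,:2].astype(np.float32),cv2.DIST_HUBER,0,.01,.01).ravel();print("dir",np.degrees(np.arctan2(vy,vx)),x0,y0)
s=reg(392,485,135,218,.008,.07);a=np.array([vx,vy]);a*=np.sign(a[0]);n=np.array([-a[1],a[0]])
q=(s[:,:2]-[x0,y0]);print("along",np.percentile(q@a,[0,.5,1,99,99.5,100]),"across",np.percentile(q@n,[0,1,99,100]),"a",a)
print("counter z",np.nanmedian(W[240:330,400:480,2]))
for n_,b in dict(g1=(307,335,125,155),g2=(252,284,184,214),g3=(310,338,182,212)).items():
    r=reg(*b,.085,.11);print(n_,len(r),r.mean(0))
r=reg(465,520,30,85,.05,.3);print("cyl",r.mean(0),r.max(0))
E
```

```text
tray (array([ 0.54072079, -0.0233374 ]), np.float64(0.14355132100533213)) 2602
rim 530 [((0.610244870185852, 0.04913221299648285), 0.06337210536003113)] (array([0.61130391, 0.04985362]), np.float64(0.05776520460224457))
tab 140 [0.49912651 0.04005696 0.17280902] [0.5519827  0.06264561 0.18893158] [0.52615284 0.04853101 0.18302873]
handle 373 [ 0.48441394 -0.43987314  0.04676726]
dir 47.543335 0.4835402 -0.43960676
along [-0.06708261 -0.06199545 -0.0600359   0.16814163  0.1703208   0.21643753] across [-0.13903024 -0.03860564  0.0370401   0.12576396] a [0.6750323 0.7377882]
counter z 0.0002950572844200348
g1 144 [ 0.6199992  -0.08747088  0.09659166]
g2 137 [0.47378441 0.05045554 0.09759019]
g3 134 [ 0.47910243 -0.09426446  0.09711384]
cyl [ 0.81203206 -0.51040786  0.13022003] [ 0.8647216  -0.47558844  0.15541442]
```

```bash
python3 - <<'E'
from h import *
print([a for a in dir(bot) if a[0]!='_'])
print(rel([.498,-.424,.22],Ro.from_euler("xyz",[180,0,47.5],degrees=True)))
W=np.load("top0.npz")["W"]
for u,v in((180,85),(205,270),(180,118)):print(W[v,u])
E
```

```text
['IKError', 'observe', 'tips_ahead']
(array([-20.884, -27.08 ,   0.953]), array([-1.3000e-02,  1.5000e-02,  1.8132e+01]))
[0.76210887 0.26971961 0.05044203]
[0.29284731 0.20665152 0.03889192]
[0.67630947 0.26794947 0.05485919]
```

Request:
arm_command(
  series=[
    [85,-20.9,-27.1,-0.5,0,0,18.1],
    [85,-20.9,-27.1,-0.5,0,0,18.1],
    [85,-20.9,-27.1,-0.5,0,0,18.1],
    [85,-20.9,-27.1,-0.5,0,0,18.1],
    [85,-20.9,-27.1,-0.5,0,0,18.1],
    [85,-20.9,-27.1,-0.5,0,0,18.1],
    [85,-20.9,-27.1,-0.5,0,0,18.1],
    [85,-20.9,-27.1,-0.5,0,0,18.1],
    [85,-20.9,-27.1,-0.5,0,0,18.1],
    [85,-20.9,-27.1,-0.5,0,0,18.1],
    [85,-20.9,-27.1,-0.5,0,0,18.1],
    [85,-20.9,-27.1,-0.5,0,0,18.1],
    [85,-20.9,-27.1,-0.5,0,0,18.1],
    [85,-20.9,-27.1,-0.5,0,0,18.1],
    [85,-20.9,-27.1,-0.5,0,0,18.1],
    [85,-20.9,-27.1,-0.5,0,0,18.1],
    [85,-20.9,-27.1,-0.5,0,0,18.1],
    [85,-20.9,-27.1,-0.5,0,0,18.1],
    [85,-20.9,-27.1,-0.5,0,0,18.1],
    [85,-20.9,-27.1,-0.5,0,0,18.1],
  ],
)

```text
t: 1.77
tool_pos: [0.4517, -0.2387, 0.2601]
eef_rot: [-180.0, -0.0, 47.7]
ft_force: [0.7, -0.1, 0.1]
opening: 0.0846
finger_force: 0.0
```

```bash
python3 - <<'E'
from h import *
print(rel([.498,-.424,.15],Ro.from_euler("xyz",[180,0,47.5],degrees=True)))
E
```

```text
(array([-3.526,  5.305,  3.666]), array([-0.005, -0.001,  0.025]))
```

Request:
arm_command(
  series=[
    [85,-3.5,5.3,1.0,0,0,0],
    [85,-3.5,5.3,1.0,0,0,0],
    [85,-3.5,5.3,1.0,0,0,0],
    [85,-3.5,5.3,2.0,0,0,0],
    [85,-3.5,5.3,3.0,0,0,0],
    [85,-3.5,5.3,3.6,0,0,0],
    [85,-3.5,5.3,3.6,0,0,0],
    [85,-3.5,5.3,3.6,0,0,0],
    [85,-3.5,5.3,3.6,0,0,0],
  ],
)

```text
t: 2.52
tool_pos: [0.4992, -0.4208, 0.1537]
eef_rot: [180.0, -0.0, 47.7]
ft_force: [0.0, 0.2, 1.6]
opening: 0.0851
finger_force: 0.0
```

```bash
python3 - <<'E'
from h import *
s=bot.observe();print(s["tool_pos"],s["eef_rot"],s["qpos"])
c=camera("wrist");save(c,"w1");W=cloud(c)
m=(W[...,2]>.034)&(W[...,2]<.052)
p=W[m]; o=np.array([.5584,-.3577]);a=np.array([.675,.738]);n=np.array([-a[1],a[0]])
x=(p[:,:2]-o)@a;y=(p[:,:2]-o)@n;k=(x<-.062)&(x>-.19)&(abs(y)<.03)
h=p[k]
vx,vy,x0,y0=cv2.fitLine(h[:,:2].astype(np.float32),cv2.DIST_HUBER,0,.01,.01).ravel()
print(k.sum(),"dir",np.degrees(np.arctan2(vy,vx))%180,"across",np.median(y[k]),y[k].min(),y[k].max(),"along",x[k].min(),x[k].max(),"z",np.percentile(h[:,2],[5,50,95]))
for lo,hi in((-.17,-.14),(-.13,-.1),(-.1,-.07)):
    q=k&(x>lo)&(x<hi);print(lo,q.sum(),(y[q].min()+y[q].max())/2 if q.any() else 0)
E
```

```text
[ 0.49916044 -0.42083045  0.1536703 ] [ 1.79972897e+02 -9.03185856e-03  4.77116408e+01] [-4.70534868e+01  2.07830492e+01  8.79299248e+01  1.18819887e-02
  7.12607673e+01 -4.76894012e+00]
2355 dir 47.448097 across 0.0005283729120496675 -0.010547800179193791 0.013197029898042351 along -0.17833132014228525 -0.06200517012731157 z [0.04288166 0.04640332 0.04772232]
-0.17 556 0.0005206163438878373
-0.13 622 0.0005679887000863771
-0.1 698 0.00032591684517025224
```

View pics/w1.png

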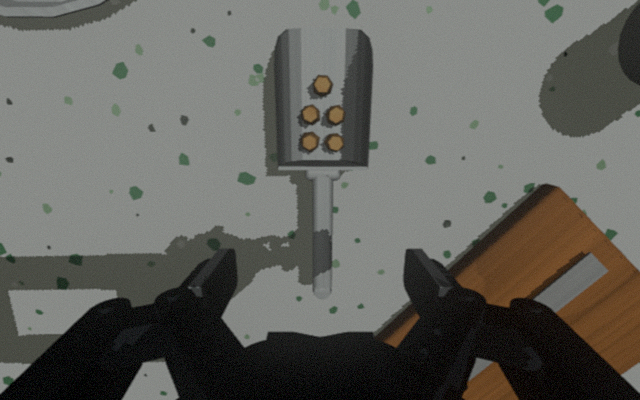

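Request:
arm_command(
  series=[
    [60,-0.1,0,1.0,0,0,0],
    [60,-0.1,0,2.0,0,0,0],
    [60,-0.1,0,3.0,0,0,0],
    [60,-0.1,0,3.6,0,0,0],
    [60,-0.1,0,3.85,0,0,0],
    [60,-0.1,0,3.85,0,0,0],
    [30,-0.1,0,3.85,0,0,0],
    [10,-0.1,0,3.85,0,0,0],
    [5,-0.1,0,3.85,0,0,0],
    [5,-0.1,0,3.85,0,0,0],
    [5,-0.1,0,3.85,0,0,0],
    [5,-0.1,0,3.85,0,0,0],
    [5,-0.1,0,3.85,0,0,0],
    [5,-0.1,0,3.85,0,0,0],
  ],
)

```text
t: 3.73
tool_pos: [0.498, -0.4247, 0.0393]
eef_rot: [179.8, 0.0, 47.7]
ft_force: [0.3, -0.4, 7.0]
opening: 0.017
finger_force: 59.7
```

Request:
arm_command(
  series=[
    [5,0,0,-0.05,0,0,0],
    [5,0,0,-0.15,0,0,0],
    [5,0,0,-0.35,0,0,0],
    [5,0,0,-0.65,0,0,0],
    [5,0,0,-1.05,0,0,0],
    [5,0,0,-1.55,0,0,0],
    [5,0,0,-2.1,0,0,0],
    [5,0,0,-2.7,0,0,0],
    [5,0,0,-3.3,0,0,0],
    [5,0,0,-3.9,0,0,0],
    [5,0,0,-4.5,0,0,0],
    [5,0,0,-5.1,0,0,0],
    [5,0,0,-5.7,0,0,0],
    [5,0,0,-6.3,0,0,0],
    [5,0,0,-6.9,0,0,0],
    [5,0,0,-7.5,0,0,0],
    [5,0,0,-8.0,0,0,0],
    [5,0,0,-8.4,0,0,0],
    [5,0,0,-8.6,0,0,0],
    [5,0,0,-8.7,0,0,0],
  ],
)

```text
t: 5.4
tool_pos: [0.4971, -0.4237, 0.3001]
eef_rot: [179.8, 0.0, 47.7]
ft_force: [-0.3, 0.2, -2.1]
opening: 0.0168
finger_force: 58.6
```

```bash
python3 - <<'E'
from h import *
c=camera("wrist");W=cloud(c);p,R=pose();print(p,R.as_euler("xyz",degrees=True))
T=R.inv().apply((W-p).reshape(-1,3)).reshape(W.shape)
# tool frame: scoop +x = tool x ; height = -tool z
k=(T[...,2]<.06)&(T[...,2]>-.03)&(abs(T[...,1])<.05)&(T[...,0]>.02)&(T[...,0]<.2)
q=T[k];print(k.sum(),q.min(0),q.max(0))
m=abs(q[:,1])<.012
for lo in np.arange(.02,.17,.01):
    r=q[(abs(q[:,1])<.019)&(q[:,0]>lo)&(q[:,0]<lo+.01)]
    print(round(lo,2),len(r),np.percentile(r[:,2],[5,50,95]).round(4) if len(r) else 0)
# rows for pour
psi=90
for th in (0,45):
  lip=np.array([.6105,.049-.02,.25]) 
E
```

```text
[ 0.49694353 -0.42359632  0.2995158 ] [1.79900023e+02 1.23081231e-02 4.76909944e+01]
39864 [ 0.02001282 -0.03879899 -0.00956079] [0.1291651  0.03716836 0.03958949]
0.02 882 [-0.0084 -0.0072 -0.0047]
0.03 2984 [-0.0083 -0.0057  0.0355]
0.04 999 [0.0261 0.0364 0.0374]
0.05 1325 [0.0184 0.0201 0.0367]
0.06 1356 [0.0192 0.0361 0.0374]
0.07 1530 [0.0182 0.0246 0.0373]
0.08 1291 [0.0181 0.022  0.0373]
0.09 1681 [0.0218 0.0365 0.0378]
0.1 1602 [0.0188 0.0355 0.0376]
0.11 1379 [0.0283 0.0367 0.038 ]
0.12 1514 [0.0356 0.0369 0.038 ]
0.13 0 0
0.14 0 0
0.15 0 0
0.16 0 0
0.17 0 0
```

```bash
cat >> h.py <<'E'
def pourR(psi,th): return Ro.from_euler("xyz",[180,0,psi],degrees=True)*Ro.from_rotvec([0,-th,0],degrees=True)
def pourP(psi,th,back,z,F=np.array([.6105,.049])):
    d=np.array([np.cos(np.radians(psi)),np.sin(np.radians(psi))]); L=np.r_[F-back*d,z]
    return L-pourR(psi,th).apply([.148,0,.035])
E
python3 - <<'E'
from h import *
p=pourP(85,0,.03,.23);print(p,rel(p,pourR(85,0)))
R0=pourR(85,0)
for th in (0,10,20,25,30,35,40,45,50):
    q=pourP(85,th,.03,.23-.025*min(th,30)/30);print(th,(R0.inv().apply(q-p)/.03).round(2),[0,-th/6,0])
E
```

```text
[ 0.59498628 -0.12832266  0.265     ] (array([ 9.479, -4.21 ,  1.141]), array([ 0.015,  0.007, -6.218]))
0 [0. 0. 0.] [0, 0.0, 0]
10 [ 0.28 -0.   -0.56] [0, -1.6666666666666667, 0]
20 [ 0.7  -0.   -1.06] [0, -3.3333333333333335, 0]
25 [ 0.96 -0.   -1.28] [0, -4.166666666666667, 0]
30 [ 1.24  0.   -1.48] [0, -5.0, 0]
35 [ 1.56 -0.   -1.79] [0, -5.833333333333333, 0]
40 [ 1.9  -0.   -2.06] [0, -6.666666666666667, 0]
45 [ 2.27  0.   -2.31] [0, -7.5, 0]
50 [ 2.66 -0.   -2.53] [0, -8.333333333333334, 0]
```

Request:
arm_command(
  series=[
    [5,0.07,-0.03,0.01,0,0,-0.04],
    [5,0.27,-0.12,0.03,0,0,-0.17],
    [5,0.58,-0.26,0.07,0,0,-0.38],
    [5,0.99,-0.44,0.12,0,0,-0.65],
    [5,1.48,-0.66,0.18,0,0,-0.97],
    [5,2.05,-0.91,0.25,0,0,-1.34],
    [5,2.67,-1.19,0.32,0,0,-1.75],
    [5,3.34,-1.48,0.4,0,0,-2.19],
    [5,4.03,-1.79,0.48,0,0,-2.64],
    [5,4.74,-2.1,0.57,0,0,-3.11],
    [5,5.45,-2.42,0.66,0,0,-3.58],
    [5,6.14,-2.73,0.74,0,0,-4.03],
    [5,6.81,-3.02,0.82,0,0,-4.47],
    [5,7.43,-3.3,0.89,0,0,-4.88],
    [5,8.0,-3.55,0.96,0,0,-5.25],
    [5,8.49,-3.77,1.02,0,0,-5.57],
    [5,8.9,-3.95,1.07,0,0,-5.84],
    [5,9.21,-4.09,1.11,0,0,-6.05],
    [5,9.41,-4.18,1.13,0,0,-6.18],
    [5,9.48,-4.21,1.14,0,0,-6.22],
  ],
)

```text
t: 7.12
tool_pos: [0.595, -0.1267, 0.2636]
eef_rot: [-180.0, -0.0, 85.1]
ft_force: [-0.2, -0.2, -3.1]
opening: 0.0167
finger_force: 58.6
```

```bash
python3 - <<'E'
from h import *
s=bot.observe();print(s["tool_pos"],s["eef_rot"],s["qpos"])
c=camera("top");save(c,"top1");W=cloud(c)
w=W[95:170,225:300].reshape(-1,3);w=w[(w[:,2]>.178)&(w[:,2]<.192)];print("rim",len(w),cv2.minEnclosingCircle(w[:,:2].astype(np.float32)))
E
```

```text
[ 0.5950165  -0.12674303  0.26360823] [-1.79990622e+02 -9.81302325e-03  8.51460152e+01] [-1.94517585e+01  9.82527175e+00  8.90371888e+01  7.21866502e-03
  8.11490879e+01 -1.45988859e+01]
rim 458 ((0.6018118858337402, 0.0488462895154953), 0.07132145762443542)
```

View pics/top1.png

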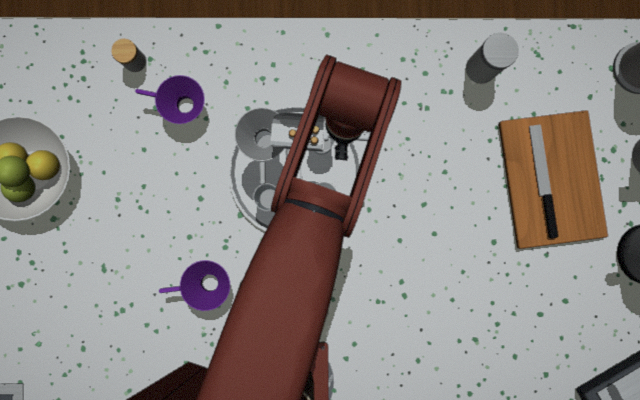

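Request:
arm_command(
  series=[
    [5,0.05,0,-0.15,0,-0.4,0],
    [5,0.13,0,-0.3,0,-0.85,0],
    [5,0.28,0,-0.56,0,-1.67,0],
    [5,0.42,0,-0.73,0,-2.25,0],
    [5,0.56,0,-0.9,0,-2.8,0],
    [5,0.7,0,-1.06,0,-3.33,0],
    [5,0.75,0,-1.1,0,-3.5,0],
    [5,0.8,0,-1.15,0,-3.67,0],
    [5,0.85,0,-1.19,0,-3.83,0],
    [5,0.91,0,-1.24,0,-4.0,0],
    [5,0.96,0,-1.28,0,-4.17,0],
    [5,1.02,0,-1.32,0,-4.33,0],
    [5,1.07,0,-1.36,0,-4.5,0],
    [5,1.13,0,-1.4,0,-4.67,0],
    [5,1.18,0,-1.44,0,-4.83,0],
    [5,1.24,0,-1.48,0,-5.0,0],
    [5,1.24,0,-1.48,0,-5.0,0],
    [5,1.24,0,-1.48,0,-5.0,0],
    [5,1.24,0,-1.48,0,-5.0,0],
    [5,1.24,0,-1.48,0,-5.0,0],
  ],
)

```text
t: 8.83
tool_pos: [0.5981, -0.0911, 0.3083]
eef_rot: [180.0, 30.0, 85.0]
ft_force: [-0.6, -0.3, -1.8]
opening: 0.017
finger_force: 58.7
```

```bash
python3 - <<'E'
from h import *
s=bot.observe();print(s["tool_pos"],s["eef_rot"],s["qpos"],rel(pourP(85,47,.03,.205),pourR(85,47)),rel(pourP(85,38,.03,.205),pourR(85,38)))
a=camera("wrist");b=camera("scene")
cv2.imwrite("pics/m1.png",np.hstack([cv2.resize(a["image"],(480,300)),cv2.resize(b["image"][180:300,240:380],(320,300))])[:,:,::-1])
E
```

```text
[ 0.59811203 -0.09113139  0.3083398 ] [179.97994768  29.99245773  84.99164552] [ -1.11683534  10.70622571  87.78855718 -30.06685573  84.56422624
   7.61834268] (array([ 0.541,  0.005, -1.419]), array([ 2.000e-03, -2.835e+00, -2.000e-03])) (array([ 0.194,  0.004, -0.703]), array([ 3.000e-03, -1.335e+00, -1.000e-03]))
```

View pics/m1.png

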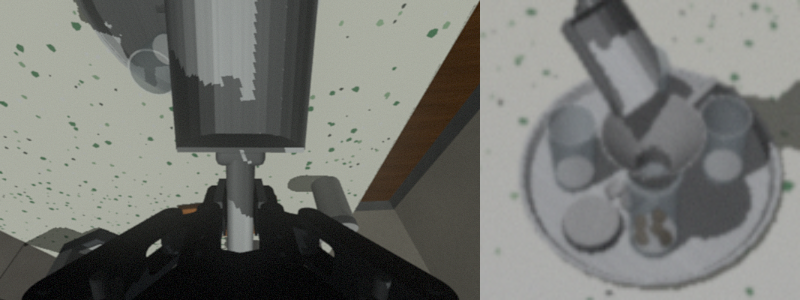

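The scene crop shows brown lumps in the canister foot (around (655,225)), and the scoop looks empty. I'll tilt further to make sure, then come back up.

Request:
arm_command(
  series=[
    [5,0.1,0,-0.35,0,-0.67,0],
    [5,0.19,0,-0.7,0,-1.33,0],
    [5,0.33,0,-1.0,0,-2.0,0],
    [5,0.54,0,-1.42,0,-2.83,0],
    [5,0.54,0,-1.42,0,-2.83,0],
    [5,0.54,0,-1.42,0,-2.83,0],
    [5,0.3,0,-1.6,0,-2.0,0],
    [5,0,0,-1.8,0,-1.0,0],
    [5,-0.5,0,-2.0,0,0,0],
    [5,-1.0,0,-2.3,0,1.0,0],
    [5,-1.7,0,-2.3,0,2.0,0],
    [5,-2.4,0,-2.3,0,3.0,0],
    [5,-3.2,0,-2.3,0,4.0,0],
    [5,-4.0,0,-2.3,0,5.0,0],
    [5,-4.5,0,-2.3,0,5.0,0],
    [5,-4.8,0,-2.3,0,5.0,0],
  ],
)

```text
t: 10.27
tool_pos: [0.5893, -0.1857, 0.4418]
eef_rot: [179.8, 0.1, 84.6]
ft_force: [0.3, 1.0, -1.4]
opening: 0.0171
finger_force: 58.7
```

```bash
python3 - <<'E'
from h import *
s=bot.observe();print(s["tool_pos"],s["eef_rot"],s["qpos"])
R=Ro.from_euler("xyz",[180,0,47.7],degrees=True)
print(rel([.498,-.424,.15],R),rel([.498,-.424,.0385],R))
b=camera("scene");c=camera("top")
A=cv2.resize(b["image"][225:305,260:370],(440,320),interpolation=cv2.INTER_CUBIC)
B=cv2.resize(c["image"][100:180,225:305],(320,320),interpolation=cv2.INTER_CUBIC)
cv2.imwrite("pics/m2.png",np.hstack([A,B])[:,:,::-1])
E
```

```text
[ 0.58928201 -0.18568105  0.44175164] [1.79844254e+02 1.21308659e-01 8.46476060e+01] [-2.47658786e+01  8.82523469e+00  7.14547202e+01 -6.35209373e-02
  9.95328272e+01 -1.94242718e+01]
(array([-8.173, -2.315,  9.736]), array([0.032, 0.011, 6.158])) (array([-8.165, -2.325, 13.453]), array([0.032, 0.011, 6.158]))
```

View pics/m2.png

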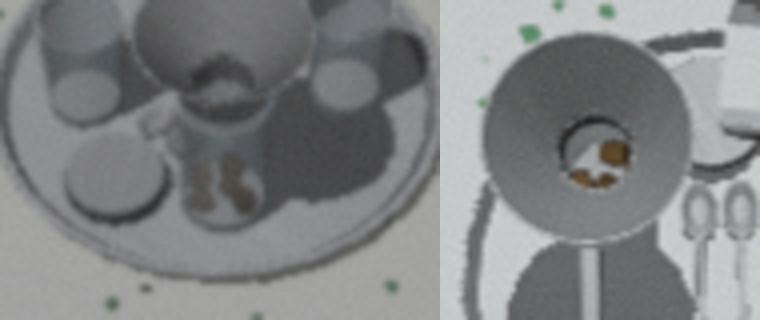

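The crop shows the lumps piled at the canister floor (left (205,185), right (240,185)). From above they are visible through the open spout, with none jammed. Next I set the scoop down where it stood.

Request:
arm_command(
  series=[
    [5,-0.3,-0.1,0.3,0,0,0.2],
    [5,-0.8,-0.25,0.8,0,0,0.6],
    [5,-1.5,-0.45,1.6,0,0,1.2],
    [5,-2.3,-0.65,2.5,0,0,1.8],
    [5,-3.1,-0.9,3.4,0,0,2.5],
    [5,-3.9,-1.1,4.3,0,0,3.1],
    [5,-4.7,-1.35,5.2,0,0,3.7],
    [5,-5.5,-1.6,6.1,0,0,4.3],
    [5,-6.2,-1.8,7.0,0,0,4.9],
    [5,-6.9,-2.0,7.8,0,0,5.4],
    [5,-7.5,-2.15,8.5,0,0,5.8],
    [5,-7.9,-2.25,9.0,0,0,6.0],
    [5,-8.1,-2.3,9.4,0,0,6.1],
    [5,-8.17,-2.32,9.7,0,0,6.16],
    [5,-8.17,-2.32,9.9,0,0,6.16],
    [5,-8.17,-2.32,9.9,0,0,6.16],
  ],
)

```text
t: 11.7
tool_pos: [0.4998, -0.4175, 0.1417]
eef_rot: [-179.9, -0.0, 48.1]
ft_force: [0.3, 0.9, -1.7]
opening: 0.0169
finger_force: 58.7
```

```bash
python3 - <<'E'
from h import *
p,R=pose();print(p,R.as_euler("xyz",degrees=True),bot.observe()["ft_force"])
c=camera("wrist");W=cloud(c)
T=R.inv().apply((W-p).reshape(-1,3)).reshape(W.shape)
k=(abs(T[...,1])<.019)&(T[...,0]>.04)&(T[...,0]<.15)&(T[...,2]<.06);q=T[k]
print("n",len(q)); 
for lo in np.arange(.04,.13,.02):
    r=q[(q[:,0]>lo)&(q[:,0]<lo+.02)];print(round(lo,2),np.percentile(r[:,2],[1,5,50,95]).round(4))
f=np.polyfit(q[:,0],q[:,2],1);print("pitch deg",np.degrees(f[0]))
E
```

```text
[ 0.49982068 -0.41748256  0.14174848] [-1.79899697e+02 -2.60441840e-02  4.81453891e+01] [ 0.29855912  0.93093014 -1.73153234]
n 12479
0.04 [0.0354 0.0359 0.037  0.0381]
0.06 [0.0355 0.0359 0.0371 0.0382]
0.08 [0.0356 0.0361 0.0372 0.0383]
0.1 [0.0356 0.0361 0.0372 0.0384]
0.12 [0.0355 0.0361 0.0373 0.0385]
pitch deg 0.20735712060634037
```

Request:
arm_command(
  series=[
    [5,0,0,0.7,0,0,0],
    [5,0,0,1.5,0,0,0],
    [5,0,0,2.2,0,0,0],
    [5,0,0,2.8,0,0,0],
    [5,0,0,3.1,0,0,0],
    [5,0,0,3.25,0,0,0],
    [5,0,0,3.35,0,0,0],
    [5,0,0,3.38,0,0,0],
    [5,0,0,3.38,0,0,0],
    [5,0,0,3.38,0,0,0],
  ],
)

```text
t: 12.58
tool_pos: [0.5003, -0.4197, 0.043]
eef_rot: [179.9, 0.0, 48.1]
ft_force: [-0.9, -0.3, -1.9]
opening: 0.0166
finger_force: 58.7
```

Request:
arm_command(
  series=[
    [5,0,0,0.05,0,0,0],
    [5,0,0,0.09,0,0,0],
    [5,0,0,0.11,0,0,0],
    [5,0,0,0.11,0,0,0],
    [5,0,0,0.11,0,0,0],
  ],
)

```text
t: 13.0
tool_pos: [0.4999, -0.4196, 0.0394]
eef_rot: [179.9, 0.0, 48.0]
ft_force: [-3.1, 1.0, 5.5]
opening: 0.0167
finger_force: 59.7
```

Contact with the counter, so I release and lift.

Request:
arm_command(
  series=[
    [30,0,0,0,0,0,0],
    [50,0,0,0,0,0,0],
    [60,0,0,0,0,0,0],
    [60,0,0,0,0,0,0],
    [60,0,0,0,0,0,0],
    [60,0,0,0,0,0,0],
    [60,0,0,-0.5,0,0,0],
    [60,0,0,-1.5,0,0,0],
    [60,0,0,-2.7,0,0,0],
    [60,0,0,-4.0,0,0,0],
    [60,0,0,-5.3,0,0,0],
    [60,0,0,-6.6,0,0,0],
    [60,0,0,-7.5,0,0,0],
    [60,0,0,-8.0,0,0,0],
    [60,0,0,-8.0,0,0,0],
  ],
)

```text
t: 14.25
tool_pos: [0.5012, -0.4206, 0.2856]
eef_rot: [179.4, 0.1, 48.1]
ft_force: [0.2, -1.1, 0.3]
opening: 0.0597
finger_force: 0.0
```

```bash
python3 - <<'E'
from h import *
c=camera("top");W=cloud(c)
w=W[100:170,225:300].reshape(-1,3);w=w[(w[:,2]>.178)&(w[:,2]<.192)];print("rim",len(w),cv2.minEnclosingCircle(w[:,:2].astype(np.float32)))
w=W[155:190,248:278].reshape(-1,3);t=w[(w[:,2]>.165)&(w[:,2]<.2)&(w[:,0]<.545)];print("tab",len(t),t.min(0),t.max(0),np.median(t,0))
l=cv2.fitLine(t[:,:2].astype(np.float32),cv2.DIST_HUBER,0,.01,.01).ravel();print(np.degrees(np.arctan2(l[1],l[0])),l)
c=camera("wrist");V=cloud(c);m=(V[...,2]>.036)&(V[...,2]<.06);q=V[m];print("scoop handle z",np.percentile(q[:,2],[5,50,95]))
p,R=pose();print(p,R.as_euler("xyz",degrees=True))
print(rel([.521,.049,.24],Ro.from_euler("xyz",[180,0,0],degrees=True)),rel([.521,.049,.24],Ro.from_euler("xyz",[180,0,180],degrees=True)))
E
```

```text
rim 563 ((0.6017906665802002, 0.04854568839073181), 0.07128926366567612)
tab 121 [0.49905703 0.04229138 0.17707948] [0.54497065 0.05449622 0.19095197] [0.5224629  0.04750479 0.18285051]
0.7265481 [0.9999196  0.01268032 0.5195945  0.04735113]
scoop handle z [0.03806674 0.04638309 0.05717806]
[ 0.49965432 -0.41902459  0.27917668] [1.79904775e+02 7.28593356e-03 4.80505190e+01]
(array([12.079, -9.902,  1.288]), array([ 1.500e-02, -6.000e-03,  8.008e+00])) (array([12.079, -9.902,  1.288]), array([ 7.0000e-03,  1.9000e-02, -2.1992e+01]))
```

Request:
arm_command(
  series=[
    [60,12.07,-9.87,0,0,0,8.1],
    [60,12.07,-9.87,0,0,0,8.1],
    [60,12.07,-9.87,0,0,0,8.1],
    [60,12.07,-9.87,0,0,0,8.1],
    [60,12.07,-9.87,0,0,0,8.1],
    [60,12.07,-9.87,0,0,0,8.1],
    [60,12.07,-9.87,0,0,0,8.1],
    [60,12.07,-9.87,0,0,0,8.1],
    [60,12.07,-9.87,0,0,0,8.1],
    [60,12.07,-9.87,0,0,0,8.1],
    [60,12.07,-9.87,0,0,0,8.1],
    [60,12.07,-9.87,0,0,0,8.1],
    [60,12.07,-9.87,0.5,0,0,8.1],
    [60,12.07,-9.87,1.0,0,0,8.1],
    [60,12.07,-9.87,1.0,0,0,8.1],
    [60,12.07,-9.87,1.0,0,0,8.1],
    [60,12.07,-9.87,1.0,0,0,8.1],
  ],
)

```text
t: 15.77
tool_pos: [0.521, 0.0481, 0.2476]
eef_rot: [-180.0, 0.1, -0.6]
ft_force: [-0.6, -0.4, -0.2]
opening: 0.0601
finger_force: 0.0
```

```bash
python3 - <<'E'
from h import *
p,R=pose();print(p,R.as_euler("xyz",degrees=True),bot.observe()["qpos"])
c=camera("wrist");save(c,"w2");V=cloud(c)
m=(V[...,2]>.172)&(V[...,2]<.19)&(abs(V[...,1]-.048)<.03)&(V[...,0]>.48)&(V[...,0]<.54);q=V[m]
print(len(q),q.min(0),q.max(0),np.median(q,0))
m=(V[...,2]>.176)&(V[...,2]<.19)&(V[...,0]>.54);q=V[m]
if len(q)>30:
  A=np.c_[2*q[:,:2],np.ones(len(q))];s=np.linalg.lstsq(A,(q[:,:2]**2).sum(1),rcond=None)[0];print(len(q),s[:2],np.sqrt(s[2]+s[:2]@s[:2]))
E
```

```text
[0.52099857 0.04805858 0.24764516] [-1.79998058e+02  9.63353114e-02 -5.71308654e-01] [-3.36812080e+00 -1.28119321e+00  1.02510348e+02 -2.81430923e-03
  7.88671607e+01  8.72037352e+01]
892 [0.49745891 0.04384485 0.17728556] [0.53998542 0.05551111 0.18506244] [0.52057704 0.04956124 0.1826399 ]
7934 [0.60967317 0.05090376] 0.05737128048519726
```

View pics/w2.png

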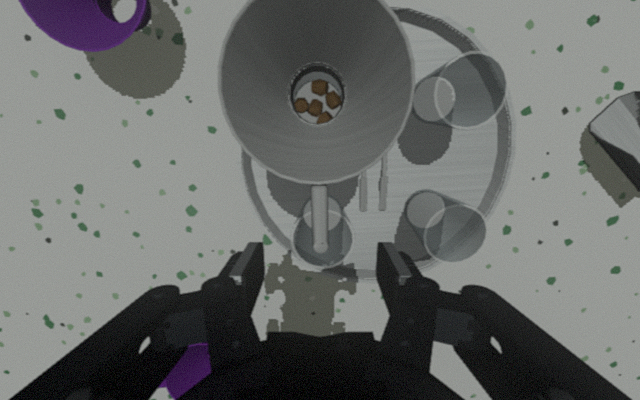

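All five lumps show through the spout around (318,100). Next I grip the tab at (320,215).

Request:
arm_command(
  series=[
    [50,0,-0.03,0.7,0,0,0],
    [45,0,-0.03,1.4,0,0,0],
    [40,0,-0.03,1.9,0,0,0],
    [40,0,-0.03,2.2,0,0,0],
    [40,0,-0.03,2.36,0,0,0],
    [40,0,-0.03,2.36,0,0,0],
    [25,0,-0.03,2.36,0,0,0],
    [15,0,-0.03,2.36,0,0,0],
    [5,0,-0.03,2.36,0,0,0],
    [2,0,-0.03,2.36,0,0,0],
    [2,0,-0.03,2.36,0,0,0],
    [2,0,-0.03,2.36,0,0,0],
    [2,0,-0.03,2.36,0,0,0],
  ],
)

```text
t: 16.9
tool_pos: [0.522, 0.0492, 0.1782]
eef_rot: [180.0, -0.1, -0.5]
ft_force: [-0.8, -0.3, 3.8]
opening: 0.0109
finger_force: 60.3
```

Request:
arm_command(
  series=[
    [2,0,0,-0.08,0,0,0],
    [2,0,0,-0.2,0,0,0],
    [2,0,0,-0.35,0,0,0],
    [2,0,0,-0.5,0,0,0],
    [2,0,0,-0.65,0,0,0],
    [2,0,0,-0.8,0,0,0],
    [2,0,0,-1.0,0,0,0],
    [2,0,0,-1.2,0,0,0],
    [2,0,0,-1.4,0,0,0],
    [2,0,0,-1.7,0,0,0],
    [2,0,0,-2.0,0,0,0],
    [2,0,0,-2.4,0,0,0],
    [2,0,0,-2.7,0,0,0],
    [2,0,0,-2.9,0,0,0],
    [2,0,0,-3.0,0,0,0],
    [2,0,0,-3.0,0,0,0],
  ],
)

```text
t: 18.23
tool_pos: [0.5219, 0.0491, 0.2685]
eef_rot: [180.0, -0.1, -0.5]
ft_force: [0.4, -0.1, -1.2]
opening: 0.0106
finger_force: 59.6
```

```bash
python3 - <<'E'
from h import *
p,R=pose();print(p,R.as_euler("xyz",degrees=True),bot.observe()["qpos"])
c=camera("wrist");V=cloud(c)
T=R.inv().apply((V-p).reshape(-1,3))
k=(T[:,2]>-.03)&(T[:,2]<.012)&(T[:,0]>.035)&(T[:,0]<.17)&(abs(T[:,1])<.07);q=T[k];print(len(q),q.min(0),q.max(0))
# rim top: min tool z as function of x,y
r=q[abs(np.hypot(q[:,0]-.09,q[:,1])-.061)<.0025]
f=np.linalg.lstsq(np.c_[r[:,:2],np.ones(len(r))],r[:,2],rcond=None)[0];print(len(r),"tilt deg x,y",np.degrees(f[:2]),f[2]+.09*f[0])
print(rel([.42,.25,.2],Ro.from_euler("xyz",[180,0,15],degrees=True)))
E
```

```text
[0.52186871 0.04913605 0.26851645] [ 1.79994579e+02 -9.49872095e-02 -5.48226174e-01] [-3.24464304e+00 -2.10874058e+00  1.01062633e+02 -9.58816705e-04
  8.09509709e+01  8.73037376e+01]
22915 [ 0.03500023 -0.06341367 -0.00636501] [0.11828508 0.05975311 0.01199809]
4516 tilt deg x,y [ 0.11714398 -0.5234261 ] -0.003356024062029099
(array([-3.449, -6.662,  2.255]), array([ 1.000e-03, -5.000e-03, -2.591e+00]))
```

Request:
arm_command(
  series=[
    [2,-0.1,-0.2,0,0,0,-0.1],
    [2,-0.3,-0.6,0,0,0,-0.25],
    [2,-0.6,-1.2,0,0,0,-0.5],
    [2,-1.0,-1.9,0,0,0,-0.8],
    [2,-1.4,-2.6,0,0,0,-1.1],
    [2,-1.8,-3.4,0.2,0,0,-1.4],
    [2,-2.2,-4.2,0.5,0,0,-1.7],
    [2,-2.6,-5.0,0.9,0,0,-2.0],
    [2,-3.0,-5.7,1.4,0,0,-2.25],
    [2,-3.25,-6.2,2.0,0,0,-2.4],
    [2,-3.4,-6.5,2.7,0,0,-2.55],
    [2,-3.45,-6.65,3.4,0,0,-2.6],
    [2,-3.45,-6.65,4.1,0,0,-2.6],
    [2,-3.45,-6.65,4.8,0,0,-2.6],
    [2,-3.45,-6.65,5.4,0,0,-2.6],
    [2,-3.45,-6.65,5.9,0,0,-2.6],
    [2,-3.45,-6.65,6.2,0,0,-2.6],
    [2,-3.45,-6.65,6.4,0,0,-2.6],
    [2,-3.45,-6.65,6.4,0,0,-2.6],
    [2,-3.45,-6.65,6.4,0,0,-2.6],
  ],
)

```text
t: 19.95
tool_pos: [0.4198, 0.25, 0.0757]
eef_rot: [-180.0, -0.0, 15.1]
ft_force: [0.1, 0.6, -0.4]
opening: 0.0108
finger_force: 59.6
```

Request:
arm_command(
  series=[
    [2,0,0,0.06,0,0,0],
    [2,0,0,0.12,0,0,0],
    [2,0,0,0.17,0,0,0],
    [2,0,0,0.2,0,0,0],
    [2,0,0,0.22,0,0,0],
    [2,0,0,0.22,0,0,0],
    [2,0,0,0.22,0,0,0],
  ],
)

```text
t: 20.53
tool_pos: [0.42, 0.2497, 0.069]
eef_rot: [-180.0, -0.0, 15.0]
ft_force: [-0.3, -0.1, 0.8]
opening: 0.0108
finger_force: 59.8
```

Request:
arm_command(
  series=[
    [2,0,0,0.02,0,0,0],
    [2,0,0,0.035,0,0,0],
    [2,0,0,0.035,0,0,0],
    [2,0,0,0.035,0,0,0],
  ],
)

```text
t: 20.87
tool_pos: [0.4198, 0.2497, 0.0684]
eef_rot: [180.0, 0.0, 15.1]
ft_force: [-4.4, -1.2, 6.3]
opening: 0.0106
finger_force: 60.7
```

Contact, so I release and retreat upward.

Request:
arm_command(
  series=[
    [20,0,0,0,0,0,0],
    [35,0,0,0,0,0,0],
    [45,0,0,0,0,0,0],
    [45,0,0,0,0,0,0],
    [45,0,0,0,0,0,0],
    [45,0,0,-0.3,0,0,0],
    [45,0,0,-1.0,0,0,0],
    [45,0,0,-2.0,0,0,0],
    [45,0,0,-3.2,0,0,0],
    [45,0,0,-4.4,0,0,0],
    [45,0,0,-5.4,0,0,0],
    [45,0,0,-6.0,0,0,0],
    [45,0,0,-6.0,0,0,0],
    [45,0,0,-6.0,0,0,0],
  ],
)

```text
t: 22.03
tool_pos: [0.4206, 0.2499, 0.2496]
eef_rot: [-180.0, -0.2, 15.1]
ft_force: [-0.3, -0.2, -0.7]
opening: 0.0448
finger_force: 0.0
```

```bash
python3 - <<'E'
from h import *
a=camera("scene");c=camera("wrist");t=camera("top")
V=cloud(c);m=(V[...,2]>.066)&(V[...,2]<.082)&(V[...,0]>.43)&(V[...,1]>.18)&(V[...,1]<.36)
q=V[m];r=q[abs(np.hypot(q[:,0]-.507,q[:,1]-.273)-.06)<.004];f=np.linalg.lstsq(np.c_[r[:,:2]-[.507,.273],np.ones(len(r))],r[:,2],rcond=None)[0];print(len(r),"tilt",np.degrees(f[:2]),"z",f[2])
A=cv2.resize(a["image"][130:330,200:500],(450,300));B=cv2.resize(t["image"][80:260,170:500],(550,300));B=B[:,:350]
cv2.imwrite("pics/m3.png",np.hstack([A,B])[:,:,::-1])
E
```

```text
2312 tilt [ 0.8719581  -0.83478386] z 0.07225374026896272
```

View pics/m3.png

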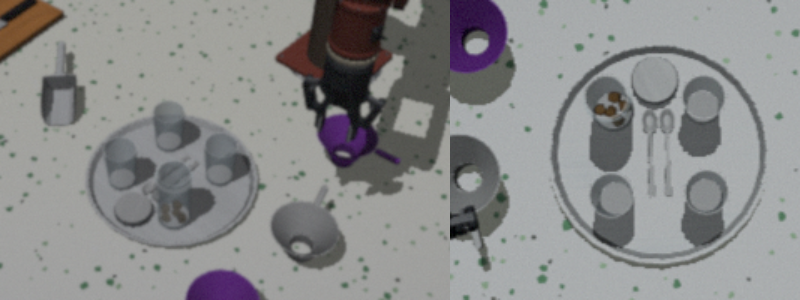

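The canister stands on the tray with the lumps inside (610,107 in the crop). The funnel is upright on the counter at (305,230), the scoop is flat at (60,95), and nothing else has moved.

```bash
python3 -c "
from station import order
print(order.finish_job())"
```

```text
the job is handed in; nothing more can be done
None
```

I handed the job in at about 22 s: the five lumps are in the upright canister on the tray, the empty scoop is flat on the counter, and the funnel stands on its spout off the tray; the hand-in call returned no verdict.

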